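Thread the loading ram of a crucible test stand through both guide bushings

TASK

Make the crucible test stand ready for its load. Swing the upper guide arm back over the lower one until it meets its stop, then take the longer of the two steel rams out of the wooden block and lower it through the brass bushing of the upper arm and on through the bushing of the fixed lower arm, until its tip hangs inside the crucible, well below the rim but clear of the bottom. Finish while still holding the ram there, at rest, and do not let go; do not press on the porcelain, leave the short ram in the block and leave the things around as they are.

Things in the scene. Friction and masses are not known exactly. Their poses are not given: they have to be found in the camera images.
- stand: fixed test stand: grey base plate 12 mm thick (x -55 to +141, y -60 to +60 mm), a grey column 40 x 54 mm centred at x = +102 mm, top at height 102 mm, and two guide arms. Origin on the guide axis at bench level; z up along that axis, x level towards the column. With the upper arm at its stop both bushings and the crucible lie on this z axis. No part is higher than 140 mm
- guide_arm (a joint): angle of the upper guide arm about its upright pivot: 0 = at its stop, its bushing exactly over the lower one; grows (to 1.5) as the arm swings out to the stand's -y side. Stays where it is left; about 1.2 N at the bushing moves it. Aluminium bar 26 mm wide, 108 to 122 mm above the bench, with a round end 41 mm across that carries the bushing
- pivot (a point): point on the arm's upright pivot axis, 102 mm from the guide axis, 122 mm above the bench; fixed. Its axes are those of the stand
- upper_bush (a point): centre of the mouth of the brass bushing in the swinging upper arm, 128 mm above the bench, 102 mm from the pivot axis. Mouth 24 mm wide at the top, countersunk at 45 degrees to a 12 mm bore from 6 mm down; bushing 24 mm tall, open below. Its axes turn with the arm: x from the bushing to the pivot, z up
- knob_top (a point): top of the small black knob (13 mm across, 12 mm high) at the free end of the upper arm, 132 mm above the bench, 136 mm from the pivot axis, 34 mm beyond the bushing's centre
- lower_bush (a point): centre of the mouth of the same kind of bushing (12 mm bore, 24 mm countersunk mouth, 24 mm tall) in the fixed lower arm, 76 mm above the bench, on the guide axis. That arm runs to the column, 28 mm wide, 56 to 70 mm above the bench, with a round end 41 mm across
- crucible: white porcelain crucible, 37 mm across the rim, 28 mm high, standing loose in a low steel ring on the base plate, on the guide axis. Origin at the centre of its underside, 12 mm above the bench; inner floor at height 15 mm, rim at height 40 mm. The inside narrows from about 32 mm at the rim to about 15 mm at the floor
- long_ram: the longer steel ram, 165 mm, about 150 g: round shank 10 mm in diameter, 130 mm long, chamfered at the tip, and above it a cylindrical head 18 mm in diameter, 35 mm long. Origin at the centre of its tip, z along it towards the head. It stands upright in one of the two bores of the block, its tip 6 mm above the bench, its top at 171 mm
- long_ram_head (a point): middle of the long ram's head, on its axis, 147.5 mm above its tip
- short_ram: the short steel ram, not to be used: same shank diameter and head, 115 mm long in all, standing in the other bore, its top 121 mm above the bench. Origin at the centre of its lower tip
- ram_block: fixed wooden block 46 x 114 x 36 mm that holds the rams upright in two bores 30 mm deep with 0.7 mm play all round. Origin at the centre of its underside, y along its length; the bores are at y = +32 and -32 mm
- bottle_small: closed sample bottle with a dark cap, 43 mm across, 78 mm high, a bystander. Origin at the centre of its underside
- weight: brass calibration weight, 22 mm across, 36 mm high, a bystander. Origin at the centre of its underside
- lid_knobbed: white porcelain crucible lid, 40 mm across, with a knob, a bystander. Origin at the centre of its underside

How it is judged:
On the way, in this order (a step that is already met when the one before it is completed fails the run):
1. the upper guide arm is at its stop, over the lower one (value of joint guide_arm below 0.04 rad), for 0.2 s.
2. the long ram has come down through the upper bushing (value of joint guide_arm below 0.04 rad and horizontal distance between long_ram and lower_bush below 0.004 m and angle between the z axis of long_ram and the z axis of stand, either way round below 0.09 rad and z of long_ram in the frame of stand below 0.1 m), for 0.1 s.
At the end, for the whole second after the job is handed in: Upper arm at its stop (0.04 rad). Long ram upright in both bushings (0.09 rad, tip within 4 mm of the guide axis), tip 19 to 37 mm above the bench (inside the crucible, 3 mm under the rim to 4 mm over its floor), held still by the fingers, not touching the crucible, which stands in its seat (value of joint guide_arm below 0.04 rad and horizontal distance between long_ram and lower_bush below 0.004 m and angle between the z axis of long_ram and the z axis of stand, either way round below 0.09 rad and z of long_ram in the frame of stand between 0.019 and 0.037 m and contact force between the fingers and long_ram above 2 N and contact force between long_ram and crucible below 0.5 N and linear speed of long_ram below 0.02 m/s and horizontal distance between crucible and stand below 0.006 m and angle between crucible's own z axis and vertical below 0.1 rad); the arm keeps its last pose, push and grip.
It fails at once if the crucible is pressed or struck harder than 8 N (contact force between long_ram and crucible above 8 N).
It fails at once if the crucible is tipped or lifted out of its seat (distance of crucible from where it was at the start of the episode above 0.012 m or angle between crucible's own z axis and vertical above 0.3 rad).
It fails at once if the short ram is taken out of the block (distance of short_ram from where it was at the start of the episode above 0.02 m).
It fails at once if a bystander is knocked away (distance of any of bottle_small, weight, lid_knobbed from where it was at the start of the episode above 0.03 m).
It also fails if it takes over 56 s, if anything falls off the work surface, if the arm or the gripper's body presses on something with over 40 N, if the wrist force passes 120 N, or if a joint passes its speed limit or range.

ROBOT

A 6-joint arm with a two-finger parallel gripper is mounted at the origin on a cart in front of the work surface, level with it; the furniture and walls round the work are solid. World frame = base frame: x ahead of the robot, y to its left, z up, the work surface at z = 0. Lengths are in m, angles in rad, forces in N, time in s.
With the tool pointing down it reaches from about 0.3 to 0.775 m from the base axis. Payload 14.6 kg.
Tool frame: the origin (TCP) lies at the very end of the fingers, on their centre line; the grasp point (between the pads) lies ctrl.grasp_offset behind it (ctrl.grasp_offset is the distance from the TCP to the grasp point, in m); z points along the fingers, y is the direction in which the jaws open and shut (so a half turn about z gives the same grasp; the last joint's range is limited). The gripper opens to 94 mm and grips with 3 to 60 N. Pads are 16 mm wide; open, the fingers measure 119 mm over their backs; the gripper's body (75 mm by 177 mm) begins 78 mm behind the grasp point.
Start: joints at [-1.352, 0.3, 1.521, -0, 1.321, -0.067], TCP at [0.155, -0.528, 0.205] pointing down, gripper open.
Joint ranges: [-3.03, 3.03], [-0.79, 2.21], [0.23, 2.52], [-1.04, 4.18], [0, 3.07], [-2.55, 2.55]. Speed limits (rad/s): [2.22, 2.22, 2.57, 3.14, 3.14, 3.14].

INTERFACE

Orientations are given as [roll, pitch, yaw] about the fixed x, y, z axes, in that order (R = Rz(yaw) Ry(pitch) Rx(roll)).
In Python, from station import ctrl gives the robot as it stands. The module is installed in compiled form; this text tells all that it offers.
- The arm moves only by the tool carry_out, never from a script. Its argument "deltas" is a list of rows, each an object of numbers: "x", "y", "z": the shift along the tool's x, y, z in units of 0.02 m (1.0 is 0.02 m); "wx", "wy", "wz": the turn, a rotation vector about the tool's x, y, z in units of 0.08 rad (1.0 is 0.08 rad); "jaw": the opening in per cent of the stroke, from 0 (shut) to 100 (fully open). A call has 1 to 12 rows; each row shifts and turns the commanded pose from where the row before left it, along the tool's axes as they then stand; what a row does not reach is not made up. A row lasts 1/12 s, in which the tool goes at most 41.7 mm and 7.16 degrees, less where a joint would pass 70% of its speed; a pose out of reach is approached as far as the arm can. A call with a number of a shift or a turn outside -1 to 1 is refused whole. A call with a gripper value outside its range is refused whole. The fingers move at their own pace and stop on an object; "squeeze" is the grip in N (left out, the last holds). Time passes only in rows, so rows that do not move let the fingers close. It gives the time, the measured TCP pose, the force and the opening at its end, in the units of the state.
- ctrl.get_obs(): the state, without advancing time (a new reading comes with each control period).
- ctrl.camera(name): name is "side" or "top" or "wrist"; returns the picture (384x512x3 uint8, blue, green, red); there is no depth.
- ctrl.camera_params(name): a dict with "mtx" (3x3 intrinsics, pixels), "dist" ([k1, k2, p1, p2, k3] as OpenCV has them; the pictures are not rectified), "origin" and "attitude" of the camera in the world. Camera axes: x right, y down, z forward; pixel columns grow to the right and rows downward; lengths in m; the calibration is good to about 2 mm. A picture is of the moment at which its call begins: read the wrist's pose just before it. camera_params takes no time and is no camera call; for the wrist camera it gives the pose at the moment of the call.
- ctrl.hand_in(): hands the job in, once; it reports no verdict.
Trained networks look in the newest picture that a camera, given by its name, has taken for a name from the list of things; names that differ only in an ending like _2 or _b are one class to them, and where a whole thing is asked for, a point or a joint stands for the part that bears it (a point fixed in the world has none). Each returns a list of dicts, best first, with "conf" (0 to 1); they miss things now and then, are a little off and sometimes report something else, mostly with a low value. They report only what shows in the picture. A call takes as long as a camera call.
- ctrl.boxes_of(camera, label): "rect" ([left, top, right, bottom] in pixels, round what is visible of it).
- ctrl.mark_of(camera, label): "position" ([row, column] in pixels: a listed point, or the origin of a listed thing).
The state is a dict: "time_s": time; "qpos": joint angles; "joint_vel": joint speeds; "tau": joint torques, N m; "ee_pos": TCP position; "eef_rot": TCP orientation; "force": force on the tool from outside, world axes, zero at the start; "moment": the same for the moment, N m; "grip_width": finger opening in m.
Only numpy, scipy, OpenCV 4.12 (cv2) and the standard library are available. Lean on these libraries where they do the work, as an engineer would, in place of code of your own. Each camera call takes 0.05 s, during which the arm holds its last target.

## Working session

There is one attempt and no reset: what is moved stays moved. The work goes in short steps, Python scripts to look and compute and a tool call to move; the robot and the scene stay as the last step left them, time stands still between calls to the robot, and variables do not carry over. Pictures are saved under pics/ and viewed, and the job is handed in when it is done.

Besides the shell and the picture viewer there is one more tool, called as name([rows], argument=value, ...), one row to a line, values as JSON. carry_out: Moves the arm, as the interface text tells. Its arguments: {"type":"object","properties":{"deltas":{"type":"array"},"squeeze":{"type":"number"}},"required":["deltas"]}

```bash
mkdir -p pics; cat > h.py <<'E'
from station import ctrl
import numpy as np, cv2
from scipy.spatial.transform import Rotation as R
def snap(n,f):
    im=ctrl.camera(n); cv2.imwrite('pics/'+f,im); return im
def cam(n):
    p=ctrl.camera_params(n); return p
E
python3 - <<'E'
from h import *
print(ctrl.get_obs(), ctrl.grasp_offset)
for n in ['side','top','wrist']:
    snap(n,n+'0.png'); print(n,ctrl.camera_params(n))
    for l in ['stand','guide_arm','pivot','upper_bush','knob_top','lower_bush','crucible','long_ram','long_ram_head','short_ram','ram_block','bottle_small','weight','lid_knobbed']:
        if n=='wrist': continue
        m=ctrl.mark_of(n,l); print(n,l,[(np.round(d['position'],1).tolist(),round(d['conf'],2)) for d in m[:3]])
E
```

```text
{'time_s': 0.0, 'qpos': array([-1.35160401e+00,  3.00461319e-01,  1.52159141e+00, -1.20137518e-05,
        1.32075452e+00, -6.66003329e-02]), 'joint_vel': array([-5.03778253e-04,  2.63399506e-04, -8.38652679e-04, -2.62215525e-03,
       -2.13117888e-05,  1.13529888e-03]), 'tau': array([-2.75664141e-03, -5.31807876e+01, -3.52732587e+01,  7.06564612e-02,
        2.43387348e-02, -8.21946969e-05]), 'ee_pos': array([ 0.15498739, -0.52741679,  0.20488735]), 'eef_rot': array([-3.14037997e+00, -6.92220321e-05,  2.85795590e-01]), 'force': array([ 0.28815596, -0.3294658 ,  0.27702313]), 'moment': array([ 0.01146939, -0.02597052, -0.0140023 ]), 'grip_width': 0.09435918096599798} 0.0188
side {'mtx': array([[362.29041273,   0.        , 252.65487346],
       [  0.        , 362.29041273, 197.375995  ],
       [  0.        ,   0.        ,   1.        ]]), 'dist': array([-0.01554614,  0.        ,  0.        ,  0.        ,  0.        ]), 'origin': array([ 0.31002405, -0.67486248,  0.65629367]), 'attitude': array([-2.23742458, -0.00801406, -0.24520762])}
side stand [([198.2, 236.1], 0.92)]Traceback (most recent call last):
  File "<stdin>", line 7, in <module>
ValueError: it knows: bottle_small, crucible, knob_top, lid_knobbed, long_ram, long_ram_head, lower_bush, pivot, ram_block, short_ram, stand, upper_bush, weight
```

```bash
python3 - <<'E'
from h import *
for n in ['side','top']:
    snap(n,n+'1.png'); print(n,ctrl.camera_params(n))
    for l in ['stand','pivot','upper_bush','knob_top','lower_bush','crucible','long_ram','long_ram_head','short_ram','ram_block','bottle_small','weight','lid_knobbed']:
        m=ctrl.mark_of(n,l); print(n,l,[(np.round(d['position'],1).tolist(),round(d['conf'],2)) for d in m[:3]])
print(ctrl.get_obs()['time_s'])
E
```

```text
side {'mtx': array([[362.29041273,   0.        , 252.65487346],
       [  0.        , 362.29041273, 197.375995  ],
       [  0.        ,   0.        ,   1.        ]]), 'dist': array([-0.01554614,  0.        ,  0.        ,  0.        ,  0.        ]), 'origin': array([ 0.31002405, -0.67486248,  0.65629367]), 'attitude': array([-2.23742458, -0.00801406, -0.24520762])}
side stand [([196.2, 237.0], 0.76), ([171.6, 200.8], 0.49)]
side pivot [([155.5, 271.0], 0.74), ([193.4, 236.6], 0.3), ([262.9, 256.3], 0.16)]
side upper_bush [([169.8, 258.1], 0.68)]
side knob_top [([178.2, 255.1], 0.69), ([300.9, 254.6], 0.67)]
side lower_bush [([178.2, 235.8], 0.87), ([154.1, 266.6], 0.57), ([263.2, 258.1], 0.48)]
side crucible [([195.0, 236.1], 0.47)]
side long_ram [([308.7, 255.0], 0.55)]
side long_ram_head [([265.4, 257.0], 0.87)]
side short_ram [([283.9, 249.6], 0.55)]
side ram_block [([301.2, 255.6], 0.87)]
side bottle_small [([228.8, 212.7], 0.66), ([238.0, 221.2], 0.34)]
side weight [([238.3, 217.5], 0.55)]
side lid_knobbed [([195.4, 236.7], 0.61), ([171.5, 201.2], 0.55)]
top {'mtx': array([[413.
[... 276 characters left out ...]
39878446e+00]), 'attitude': array([-3.03538852,  0.01442334, -1.5851078 ])}
top stand [([201.9, 220.1], 0.9)]
top pivot [([166.6, 212.5], 0.74), ([212.3, 340.4], 0.74)]
top upper_bush [([185.9, 243.4], 0.82)]
top knob_top [([192.5, 246.5], 0.95)]
top lower_bush [([199.7, 220.0], 0.84), ([214.4, 320.3], 0.43)]
top crucible []
top long_ram [([213.8, 336.1], 0.48)]
top long_ram_head [([209.8, 343.1], 0.41)]
top short_ram [([213.5, 318.5], 0.37), ([184.9, 240.2], 0.3), ([214.6, 335.3], 0.22)]
top ram_block [([214.3, 321.3], 0.9)]
top bottle_small [([213.2, 321.2], 0.7), ([226.8, 254.0], 0.68)]
top weight [([213.5, 322.1], 0.57), ([224.1, 270.8], 0.4)]
top lid_knobbed [([227.4, 172.4], 0.51)]
1.5
```

View pics/side1.png

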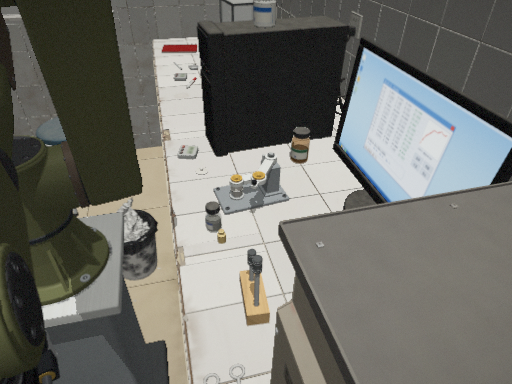

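View pics/top1.png

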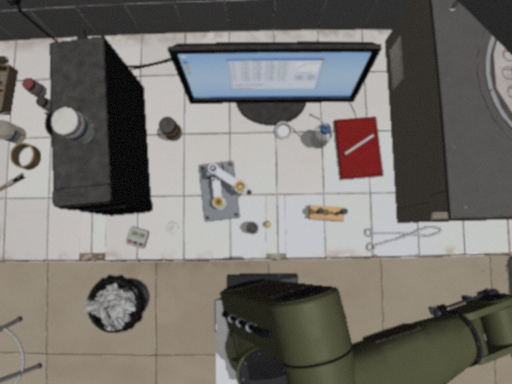

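```bash
cat >> h.py <<'E'
def ray(n,rc,p=None):
    p=p or ctrl.camera_params(n)
    u=cv2.undistortPoints(np.array([[[rc[1],rc[0]]]],float),p['mtx'],p['dist'])[0,0]
    Rm=R.from_euler('xyz',p['attitude']).as_matrix()
    return np.array(p['origin']),Rm@np.array([u[0],u[1],1.])
def at(n,rc,z,p=None):
    o,d=ray(n,rc,p); return o+d*(z-o[2])/d[2]
def proj(n,P,p=None):
    p=p or ctrl.camera_params(n)
    Rm=R.from_euler('xyz',p['attitude']).as_matrix()
    q,_=cv2.projectPoints((np.array(P,float).reshape(-1,3)-p['origin'])@Rm,np.zeros(3),np.zeros(3),p['mtx'],p['dist'])
    return q[:,0,::-1]
E
python3 - <<'E'
from h import *
for n,L in {'top':dict(stand=((201.9,220.1),0),pivot=((166.6,212.5),.122),ub=((185.9,243.4),.128),knob=((192.5,246.5),.132),lb=((199.7,220),.076),lr=((213.8,336.1),.006),head=((209.8,343.1),.1535),sr=((213.5,318.5),.006),blk=((214.3,321.3),0),bot=((226.8,254),0),weight=((224.1,270.8),0),lid=((227.4,172.4),0)),
 'side':dict(stand=((196.2,237),0),pivot=((155.5,271),.122),ub=((169.8,258.1),.128),knob=((178.2,255.1),.132),lb=((178.2,235.8),.076),lr=((308.7,255),.006),head=((265.4,257),.1535),sr=((283.9,249.6),.006),blk=((301.2,255.6),0),bot=((228.8,212.7),0),weight=((238.3,217.5),0),lid=((171.5,201.2),0))}.items():
    for k,(rc,z) in L.items(): print(n,k,np.round(at(n,rc,z),4))
a=cv2.imread('pics/side1.png')[140:340,170:310]; cv2.imwrite('pics/side1z.png',cv2.resize(a,None,fx=4,fy=3.99 and 3,interpolation=3)[:600])
a=cv2.imread('pics/top1.png')[145:245,150:360]; cv2.imwrite('pics/top1z.png',cv2.resize(a,None,fx=3.8,fy=3.8,interpolation=3))
E
```

```text
top stand [0.4777 0.1382 0.    ]
top pivot [0.5786 0.1496 0.122 ]
top ub [0.5153 0.053  0.128 ]
top knob [0.4941 0.0435 0.132 ]
top lb [0.4782 0.131  0.076 ]
top lr [ 0.4307 -0.2535  0.006 ]
top head [ 0.4346 -0.2481  0.1535]
top sr [ 0.4327 -0.1941  0.006 ]
top blk [ 0.4302 -0.2044  0.    ]
top bot [0.3915 0.024  0.    ]
top weight [ 0.3998 -0.0328  0.    ]
top lid [0.3932 0.3011 0.    ]
side stand [0.4742 0.1492 0.    ]
side pivot [0.575  0.1548 0.122 ]
side ub [0.5192 0.0852 0.128 ]
side knob [0.5007 0.0447 0.132 ]
side lb [0.469  0.1339 0.076 ]
side lr [ 0.4292 -0.2405  0.006 ]
side head [ 0.4283 -0.2512  0.1535]
side sr [ 0.4334 -0.1752  0.006 ]
side blk [ 0.4362 -0.2185  0.    ]
side bot [0.3827 0.0277 0.    ]
side weight [ 0.389  -0.0103  0.    ]
side lid [0.3893 0.3022 0.    ]
```

View pics/side1z.png

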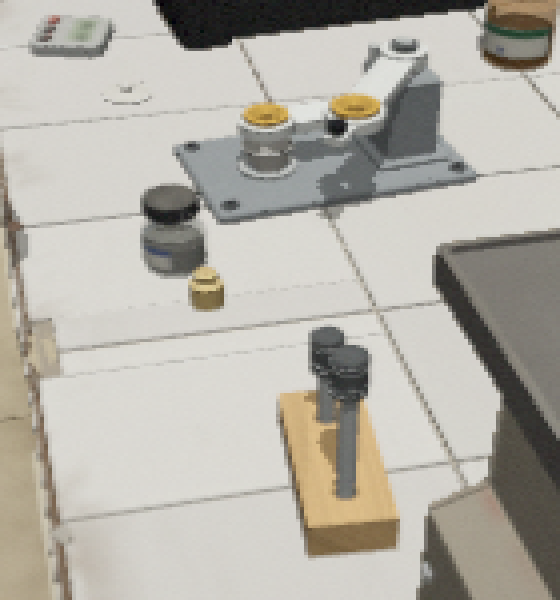

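View pics/top1z.png

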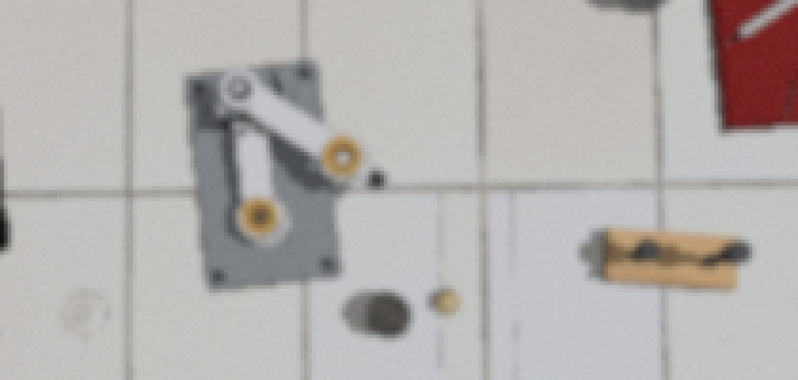

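```bash
python3 - <<'E'
from h import *
for k,rc,z in [('lb',(202.1,218.4),.076),('ub',(186.3,240.3),.128),('knob',(192.1,248.9),.132),('piv',(168.7,212.6),.122),('long',(210.8,344.7),.171),('short',(211,320),.121),('mwcorner',(221,397),.3),('mwcorner2',(40,390),.3)]: print(k,np.round(at('top',rc,z),4))
print('side',at('side',(225,283),.3),at('side',(225,283),.25))
p=ctrl.camera_params('wrist'); print(p)
E
```

```text
lb [0.4705 0.1362 0.076 ]
ub [0.5142 0.0626 0.128 ]
knob [0.4952 0.0361 0.132 ]
piv [0.5719 0.1493 0.122 ]
long [ 0.4305 -0.2493  0.171 ]
short [ 0.4341 -0.1828  0.121 ]
mwcorner [ 0.3931 -0.3622  0.3   ]
mwcorner2 [ 0.9026 -0.3723  0.3   ]
side [ 0.44983115 -0.30941041  0.3       ] [ 0.46945079 -0.25812518  0.25      ]
{'mtx': array([[290.95962973,   0.        , 254.79990173],
       [  0.        , 290.95962973, 192.46825595],
       [  0.        ,   0.        ,   1.        ]]), 'dist': array([-0.02711113,  0.        ,  0.        ,  0.        ,  0.        ]), 'origin': array([ 0.21808888, -0.50950543,  0.38402665]), 'attitude': array([ 2.91027926e+00, -7.14770542e-04, -1.28537822e+00])}
```

```bash
python3 -c "
from h import *
snap('wrist','w1.png')"
```

```text
(no output)
```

View pics/w1.png

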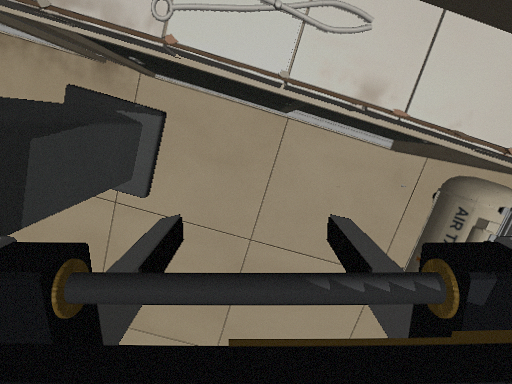

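carry_out([
  {"z": -1},
  {"z": -1,"x": 0.5,"y": -0.5},
  {"z": -1,"x": 0.9,"y": -0.8},
  {"z": -0.5,"x": 0.9,"y": -0.9},
  {"x": 0.9,"y": -0.9},
  {"x": 0.9,"y": -0.9},
  {"x": 0.9,"y": -0.9},
  {"x": 0.9,"y": -0.9},
  {"x": 0.9,"y": -0.9},
  {"x": 0.9,"y": -0.9},
  {"x": 0.9,"y": -0.9},
  {"x": 0.9,"y": -0.9},
])

```text
invalid input
```

carry_out([
  {"x": 0,"y": 0,"z": -1,"wx": 0,"wy": 0,"wz": 0,"jaw": 100},
])

```text
time_s: 1.63
ee_pos: [0.1548, -0.5265, 0.2224]
eef_rot: [-3.136, -0.0, 0.286]
force: [0.1, 0.8, -0.8]
grip_width: 0.0939
```

carry_out([
  {"z": -1,"jaw": 100},
  {"z": -1,"x": 0.5,"y": -0.5,"jaw": 100},
])

```text
invalid input
```

carry_out([
  {"x": 0.5,"y": -0.5,"z": -1,"wx": 0,"wy": 0,"wz": 0,"jaw": 100},
  {"x": 0.9,"y": -0.8,"z": -1,"wx": 0,"wy": 0,"wz": 0,"jaw": 100},
  {"x": 0.9,"y": -0.9,"z": -0.5,"wx": 0,"wy": 0,"wz": 0,"jaw": 100},
  {"x": 0.9,"y": -0.9,"z": 0,"wx": 0,"wy": 0,"wz": 0,"jaw": 100},
  {"x": 0.9,"y": -0.9,"z": 0,"wx": 0,"wy": 0,"wz": 0,"jaw": 100},
  {"x": 0.9,"y": -0.9,"z": 0,"wx": 0,"wy": 0,"wz": 0,"jaw": 100},
  {"x": 0.9,"y": -0.9,"z": 0,"wx": 0,"wy": 0,"wz": 0,"jaw": 100},
  {"x": 0.9,"y": -0.9,"z": 0,"wx": 0,"wy": 0,"wz": 0,"jaw": 100},
  {"x": 0.9,"y": -0.9,"z": 0,"wx": 0,"wy": 0,"wz": 0,"jaw": 100},
  {"x": 0.9,"y": -0.9,"z": 0,"wx": 0,"wy": 0,"wz": 0,"jaw": 100},
  {"x": 0.9,"y": -0.9,"z": 0,"wx": 0,"wy": 0,"wz": 0,"jaw": 100},
  {"x": 0.9,"y": -0.9,"z": 0,"wx": 0,"wy": 0,"wz": 0,"jaw": 100},
])

```text
time_s: 2.63
ee_pos: [0.2969, -0.2703, 0.2756]
eef_rot: [3.141, -0.0, 0.286]
force: [0.6, -0.5, 0.9]
grip_width: 0.0939
```

carry_out([
  {"x": 0.9,"y": -0.9,"z": 0,"wx": 0,"wy": 0,"wz": 0,"jaw": 33},
  {"x": 0.9,"y": -0.9,"z": 0,"wx": 0,"wy": 0,"wz": 0,"jaw": 33},
  {"x": 0.9,"y": -0.9,"z": 0,"wx": 0,"wy": 0,"wz": 0,"jaw": 33},
  {"x": 0.9,"y": -0.9,"z": 0,"wx": 0,"wy": 0,"wz": -0.9,"jaw": 33},
  {"x": 0.9,"y": -0.8,"z": 0,"wx": 0,"wy": 0,"wz": -1,"jaw": 33},
  {"x": 0.9,"y": -0.7,"z": 0,"wx": 0,"wy": 0,"wz": -1,"jaw": 33},
  {"x": 1,"y": -0.6,"z": 0,"wx": 0,"wy": 0,"wz": -1,"jaw": 33},
  {"x": 1,"y": -0.5,"z": 0,"wx": 0,"wy": 0,"wz": -1,"jaw": 33},
  {"x": 1,"y": -0.4,"z": 0,"wx": 0,"wy": 0,"wz": -1,"jaw": 33},
  {"x": 1,"y": -0.3,"z": 0,"wx": 0,"wy": 0,"wz": -1,"jaw": 33},
  {"x": 1,"y": -0.2,"z": 0,"wx": 0,"wy": 0,"wz": -1,"jaw": 33},
  {"x": 0.5,"y": 0,"z": 0,"wx": 0,"wy": 0,"wz": -1,"jaw": 33},
])

```text
time_s: 3.63
ee_pos: [0.4274, -0.0365, 0.2755]
eef_rot: [3.142, -0.0, 1.003]
force: [0.5, 0.0, -0.1]
grip_width: 0.0309
```

```bash
cat > look.py <<'E'
from h import *
import sys
f=sys.argv[1]; labs=sys.argv[2:]
o=ctrl.get_obs(); print('t',o['time_s'],np.round(o['ee_pos'],4),np.round(o['eef_rot'],4))
p=ctrl.camera_params('wrist'); snap('wrist',f)
Z=dict(stand=0,pivot=.122,upper_bush=.128,knob_top=.132,lower_bush=.076,crucible=.012,long_ram_head=.1535,weight=0,bottle_small=0,ram_block=0,long_ram=.006,short_ram=.006)
for l in labs:
    for d in ctrl.mark_of('wrist',l)[:2]: print(l,np.round(d['position'],1),round(d['conf'],2),np.round(at('wrist',d['position'],Z[l],p),4))
E
python3 look.py w2.png pivot upper_bush knob_top lower_bush stand crucible
```

```text
t 3.6333 [ 0.4274 -0.0365  0.2755] [ 3.1416e+00 -3.0000e-04  1.0030e+00]
upper_bush [ 60.2 274.4] 0.74 [0.5151 0.0625 0.128 ]
upper_bush [146.8 212.7] 0.41 [0.4099 0.0229 0.128 ]
knob_top [ 88.4 273.2] 0.91 [0.4987 0.039  0.132 ]
lower_bush [ 35.3 206.8] 0.79 [0.4702 0.1367 0.076 ]
stand [ 47.1 213.6] 0.86 [0.471  0.1421 0.    ]
crucible [ 46.2 212.1] 0.42 [0.4697 0.141  0.012 ]
```

View pics/w2.png

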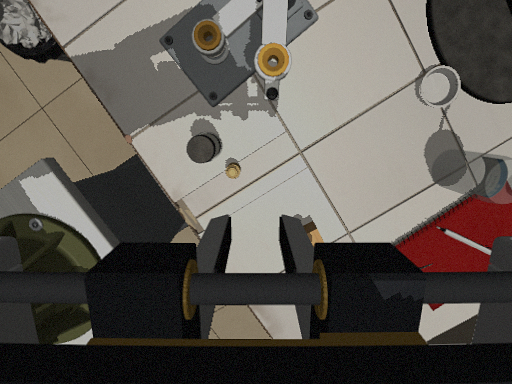

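carry_out([
  {"x": 1,"y": 0.2,"z": 0.5,"wx": 0,"wy": 0,"wz": 0.25,"jaw": 33},
  {"x": 1,"y": 0.2,"z": 1,"wx": 0,"wy": 0,"wz": 0,"jaw": 33},
  {"x": 1,"y": 0.2,"z": 1,"wx": 0,"wy": 0,"wz": 0,"jaw": 33},
  {"x": 1,"y": 0.2,"z": 1,"wx": 0,"wy": 0,"wz": 0,"jaw": 33},
  {"x": 0.8,"y": 0.1,"z": 1,"wx": 0,"wy": 0,"wz": 0,"jaw": 33},
  {"x": 0,"y": 0,"z": 0,"wx": 0,"wy": 0,"wz": 0,"jaw": 33},
  {"x": 0,"y": 0,"z": 0,"wx": 0,"wy": 0,"wz": 0,"jaw": 33},
])

```text
time_s: 4.57
ee_pos: [0.4946, 0.0313, 0.185]
eef_rot: [-3.14, 0.001, 0.977]
force: [0.6, -0.6, -0.3]
grip_width: 0.0312
```

```bash
python3 look.py w3.png pivot upper_bush knob_top lower_bush
```

```text
t 4.5667 [0.4946 0.0313 0.185 ] [-3.1399e+00  1.2000e-03  9.7730e-01]
pivot [ 21.7 251.9] 0.79 [0.5716 0.1493 0.122 ]
upper_bush [158.6 253.1] 0.93 [0.5147 0.0636 0.128 ]
knob_top [198.6 250.5] 0.9 [0.4948 0.0379 0.132 ]
lower_bush [113.4 170.6] 0.78 [0.4698 0.1389 0.076 ]
lower_bush [ 21.9 253.4] 0.33 [0.5803 0.1606 0.076 ]
```

View pics/w3.png

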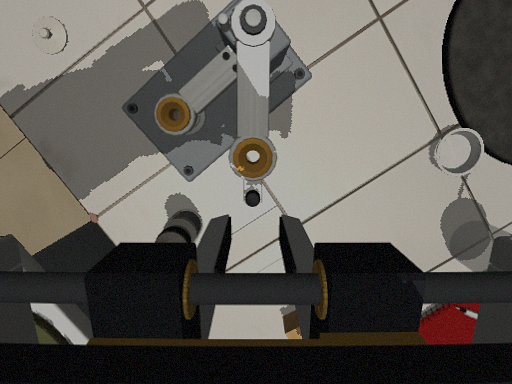

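carry_out([
  {"x": 0.25,"y": -0.05,"z": 0.5,"wx": 0,"wy": 0,"wz": 0,"jaw": 33},
  {"x": 0,"y": 0,"z": 1,"wx": 0,"wy": 0,"wz": 0,"jaw": 33},
  {"x": 0,"y": 0,"z": 1,"wx": 0,"wy": 0,"wz": 0,"jaw": 33},
  {"x": 0,"y": 0,"z": 0.5,"wx": 0,"wy": 0,"wz": 0,"jaw": 33},
  {"x": 0,"y": 0,"z": 0,"wx": 0,"wy": 0,"wz": 0,"jaw": 33},
  {"x": 0,"y": 0,"z": 0,"wx": 0,"wy": 0,"wz": 0,"jaw": 33},
])

```text
time_s: 5.32
ee_pos: [0.4971, 0.0363, 0.1256]
eef_rot: [-3.141, 0.0, 0.978]
force: [0.1, 0.4, 0.3]
grip_width: 0.031
```

```bash
python3 look.py w4.png upper_bush knob_top
```

```text
t 5.3167 [0.4971 0.0363 0.1256] [-3.1413e+00  2.0000e-04  9.7770e-01]
upper_bush [180.7 256.6] 0.74 [0.5156 0.0617 0.128 ]
knob_top [231.4 250.8] 0.62 [0.4949 0.0375 0.132 ]
```

View pics/w4.png

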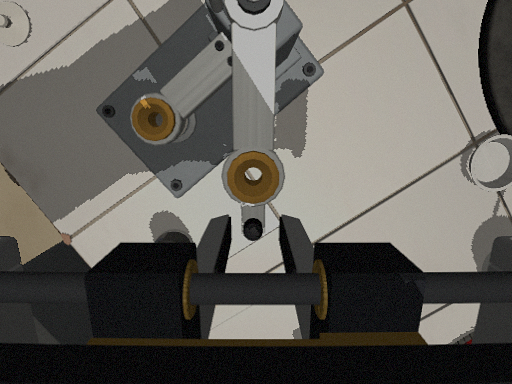

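carry_out([
  {"x": 0,"y": -0.4,"z": 0,"wx": 0,"wy": 0,"wz": 0.3,"jaw": 33},
  {"x": 0,"y": -0.43,"z": 0,"wx": 0,"wy": 0,"wz": 0.8,"jaw": 33},
  {"x": 0,"y": -0.43,"z": 0,"wx": 0,"wy": 0,"wz": 0.8,"jaw": 33},
  {"x": 0,"y": -0.43,"z": 0,"wx": 0,"wy": 0,"wz": 0.8,"jaw": 33},
  {"x": 0,"y": -0.43,"z": 0,"wx": 0,"wy": 0,"wz": 0.8,"jaw": 33},
  {"x": 0,"y": -0.43,"z": 0,"wx": 0,"wy": 0,"wz": 0.8,"jaw": 33},
  {"x": 0,"y": -0.43,"z": 0,"wx": 0,"wy": 0,"wz": 0.8,"jaw": 33},
  {"x": 0,"y": -0.43,"z": 0,"wx": 0,"wy": 0,"wz": 0.8,"jaw": 33},
  {"x": 0,"y": -0.43,"z": 0,"wx": 0,"wy": 0,"wz": 0.8,"jaw": 33},
  {"x": 0,"y": -0.43,"z": 0,"wx": 0,"wy": 0,"wz": 0.8,"jaw": 33},
  {"x": 0,"y": -0.43,"z": 0,"wx": 0,"wy": 0,"wz": 0.8,"jaw": 33},
  {"x": 0,"y": 0,"z": 0,"wx": 0,"wy": 0,"wz": 0,"jaw": 33},
])

```text
time_s: 6.47
ee_pos: [0.4382, 0.1082, 0.1263]
eef_rot: [3.141, -0.002, 0.312]
force: [-0.3, -1.0, -0.1]
grip_width: 0.0309
```

```bash
python3 look.py w5.png upper_bush knob_top pivot
```

```text
t 6.4667 [0.4382 0.1082 0.1263] [ 3.1415e+00 -1.6000e-03  3.1160e-01]
upper_bush [172.2 268.6] 0.96 [0.4759 0.1109 0.128 ]
knob_top [224.8 268. ] 0.74 [0.4447 0.1011 0.132 ]
```

View pics/w5.png

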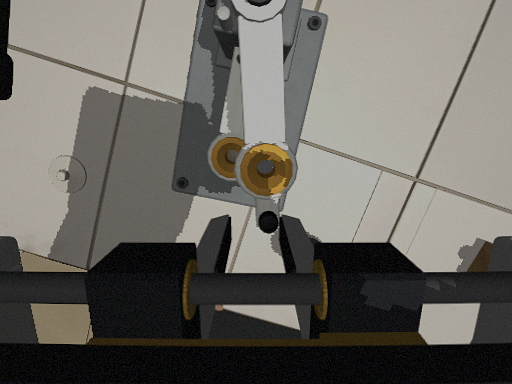

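carry_out([
  {"x": 0.1,"y": -0.4,"z": 0,"wx": 0,"wy": 0,"wz": 0.6,"jaw": 33},
  {"x": 0.1,"y": -0.4,"z": 0,"wx": 0,"wy": 0,"wz": 0.6,"jaw": 33},
  {"x": 0,"y": -0.4,"z": 0,"wx": 0,"wy": 0,"wz": 0.6,"jaw": 33},
  {"x": 0,"y": -0.3,"z": 0,"wx": 0,"wy": 0,"wz": 0.5,"jaw": 33},
  {"x": 0,"y": 0,"z": 0,"wx": 0,"wy": 0,"wz": 0,"jaw": 33},
])

```text
time_s: 7.08
ee_pos: [0.4347, 0.1378, 0.1255]
eef_rot: [-3.142, -0.0, 0.129]
force: [-0.0, -0.1, 0.3]
grip_width: 0.0311
```

```bash
python3 look.py w6.png upper_bush knob_top pivot
```

```text
t 7.0833 [0.4347 0.1378 0.1255] [-3.1415e+00 -1.0000e-04  1.2940e-01]
upper_bush [176.6 272.2] 0.81 [0.4701 0.1311 0.128 ]
knob_top [226.4 269.7] 0.7 [0.4393 0.1285 0.132 ]
```

View pics/w6.png

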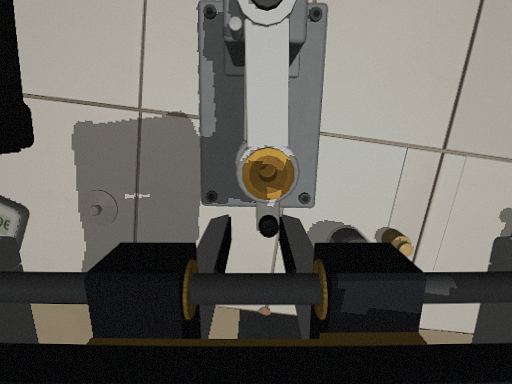

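carry_out([
  {"x": 0,"y": -0.15,"z": 0,"wx": 0,"wy": 0,"wz": 0.1,"jaw": 33},
  {"x": 0,"y": -0.15,"z": 0,"wx": 0,"wy": 0,"wz": 0.1,"jaw": 33},
  {"x": 0,"y": 0,"z": 0,"wx": 0,"wy": 0,"wz": 0,"jaw": 33},
])

```text
time_s: 7.53
ee_pos: [0.4339, 0.1435, 0.1255]
eef_rot: [3.141, -0.0, 0.113]
force: [-0.2, -2.7, 0.8]
grip_width: 0.0305
```

carry_out([
  {"x": 0,"y": -0.15,"z": 0,"wx": 0,"wy": 0,"wz": 0,"jaw": 33},
  {"x": 0,"y": -0.1,"z": 0,"wx": 0,"wy": 0,"wz": 0,"jaw": 33},
  {"x": 0,"y": 0,"z": 0,"wx": 0,"wy": 0,"wz": 0,"jaw": 33},
])

```text
time_s: 7.78
ee_pos: [0.4337, 0.1448, 0.1253]
eef_rot: [3.134, 0.001, 0.115]
force: [3.8, -34.2, 1.5]
grip_width: 0.0312
```

```bash
python3 look.py w7.png upper_bush knob_top pivot
```

```text
t 7.7833 [0.4337 0.1448 0.1253] [3.1336e+00 8.0000e-04 1.1450e-01]
upper_bush [174.9 274.3] 0.7 [0.4702 0.1365 0.128 ]
upper_bush [239.2 350.8] 0.64 [0.4339 0.0815 0.128 ]
knob_top [225.3 272.8] 0.65 [0.4392 0.1337 0.132 ]
knob_top [175.9 276.2] 0.24 [0.4704 0.1357 0.132 ]
```

View pics/w7.png

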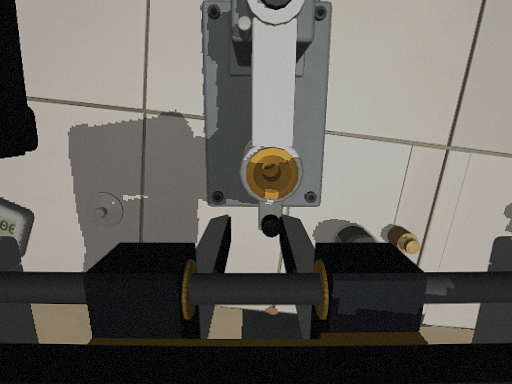

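carry_out([
  {"x": 0,"y": 0.4,"z": 0,"wx": 0,"wy": 0,"wz": 0,"jaw": 33},
  {"x": 0,"y": 0.2,"z": 0,"wx": 0,"wy": 0,"wz": 0,"jaw": 40},
  {"x": 0,"y": 0,"z": -0.7,"wx": 0,"wy": 0,"wz": 0,"jaw": 60},
  {"x": -0.3,"y": 0,"z": -1,"wx": 0,"wy": 0,"wz": 0,"jaw": 60},
  {"x": -0.5,"y": 0,"z": -1,"wx": 0,"wy": 0,"wz": 0,"jaw": 60},
  {"x": -0.5,"y": 0,"z": -1,"wx": 0,"wy": 0,"wz": 0,"jaw": 60},
  {"x": -0.5,"y": 0,"z": -1,"wx": 0,"wy": 0,"wz": 0,"jaw": 60},
  {"x": 0,"y": 0,"z": -1,"wx": 0,"wy": 0,"wz": 0,"jaw": 60},
  {"x": 0,"y": 0,"z": 0,"wx": 0,"wy": 0,"wz": 0,"jaw": 60},
  {"x": 0,"y": 0,"z": 0,"wx": 0,"wy": 0,"wz": 0,"jaw": 60},
])

```text
time_s: 8.82
ee_pos: [0.3991, 0.1327, 0.2399]
eef_rot: [-3.141, -0.002, 0.114]
force: [-0.6, 2.0, -0.3]
grip_width: 0.0562
```

```bash
python3 look.py w8.png upper_bush knob_top pivot lower_bush
```

```text
t 8.8167 [0.3991 0.1327 0.2399] [-3.141e+00 -1.800e-03  1.142e-01]
pivot [  2.9 260.2] 0.78 [0.5734 0.1471 0.122 ]
pivot [117.3 260.2] 0.38 [0.4718 0.1351 0.122 ]
lower_bush [119.9 262.1] 0.69 [0.4703 0.1319 0.076 ]
lower_bush [117.  255.4] 0.62 [0.4727 0.1399 0.076 ]
```

View pics/w8.png

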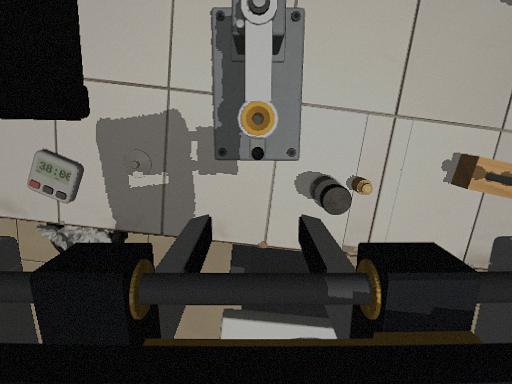

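```bash
python3 -c "
from h import *
for rc in [(118.5,257.5),(118,258.5)]: print(at('wrist',rc,.128))
print(proj('wrist',[[.4702,.137,.128],[.4702,.137,.076]]))
for i in range(20):
    s=.115+.08*min(i,18); dx,dy=.078,-.958
    print(round(np.cos(s)*dx+np.sin(s)*dy,2),round(np.sin(s)*dx-np.cos(s)*dy,2))
"
```

```text
[0.46934196 0.13721736 0.128     ]
[0.46991695 0.13631357 0.128     ]
[[117.61682145 257.82661065]
 [118.52698607 257.32254278]]
-0.03 0.96
-0.11 0.95
-0.19 0.94
-0.26 0.93
-0.33 0.9
-0.4 0.87
-0.47 0.84
-0.54 0.8
-0.6 0.75
-0.66 0.7
-0.71 0.65
-0.76 0.59
-0.81 0.52
-0.84 0.46
-0.88 0.39
-0.91 0.32
-0.93 0.24
-0.95 0.17
-0.96 0.09
-0.96 0.09
```

Guide axis ≈ (0.470, 0.137). Now over to the ram.

carry_out([
  {"x": 0,"y": 0.96,"z": 0,"wx": 0,"wy": 0,"wz": -1,"jaw": 60},
  {"x": -0.1,"y": 0.95,"z": 0,"wx": 0,"wy": 0,"wz": -1,"jaw": 60},
  {"x": -0.2,"y": 0.94,"z": 0,"wx": 0,"wy": 0,"wz": -1,"jaw": 60},
  {"x": -0.26,"y": 0.93,"z": 0,"wx": 0,"wy": 0,"wz": -1,"jaw": 60},
  {"x": -0.33,"y": 0.9,"z": 0,"wx": 0,"wy": 0,"wz": -1,"jaw": 60},
  {"x": -0.4,"y": 0.87,"z": 0,"wx": 0,"wy": 0,"wz": -1,"jaw": 60},
  {"x": -0.47,"y": 0.84,"z": 0,"wx": 0,"wy": 0,"wz": -1,"jaw": 60},
  {"x": -0.54,"y": 0.8,"z": 0,"wx": 0,"wy": 0,"wz": -1,"jaw": 60},
  {"x": -0.6,"y": 0.75,"z": 0,"wx": 0,"wy": 0,"wz": -1,"jaw": 60},
  {"x": -0.66,"y": 0.7,"z": 0,"wx": 0,"wy": 0,"wz": -1,"jaw": 60},
])

```text
time_s: 9.9
ee_pos: [0.4148, -0.06, 0.2389]
eef_rot: [-3.141, 0.0, 0.918]
force: [-0.3, 1.3, -0.2]
grip_width: 0.0561
```

carry_out([
  {"x": -0.71,"y": 0.65,"z": 0,"wx": 0,"wy": 0,"wz": -1,"jaw": 60},
  {"x": -0.76,"y": 0.59,"z": 0,"wx": 0,"wy": 0,"wz": -1,"jaw": 60},
  {"x": -0.81,"y": 0.52,"z": 0,"wx": 0,"wy": 0,"wz": -1,"jaw": 60},
  {"x": -0.84,"y": 0.46,"z": 0,"wx": 0,"wy": 0,"wz": -1,"jaw": 60},
  {"x": -0.88,"y": 0.39,"z": 0,"wx": 0,"wy": 0,"wz": -1,"jaw": 60},
  {"x": -0.91,"y": 0.32,"z": 0,"wx": 0,"wy": 0,"wz": -1,"jaw": 60},
  {"x": -0.93,"y": 0.24,"z": 0,"wx": 0,"wy": 0,"wz": -1,"jaw": 60},
  {"x": -0.95,"y": 0.17,"z": 0,"wx": 0,"wy": 0,"wz": -1,"jaw": 60},
  {"x": -0.96,"y": 0.09,"z": 0,"wx": 0,"wy": 0,"wz": -0.2,"jaw": 60},
  {"x": -0.9,"y": 0.09,"z": 0,"wx": 0,"wy": 0,"wz": 0,"jaw": 60},
  {"x": 0,"y": 0,"z": 0,"wx": 0,"wy": 0,"wz": 0,"jaw": 60},
  {"x": 0,"y": 0,"z": 0,"wx": 0,"wy": 0,"wz": 0,"jaw": 60},
])

```text
time_s: 10.9
ee_pos: [0.4303, -0.25, 0.2386]
eef_rot: [-3.14, -0.001, 1.569]
force: [-0.3, 0.7, -0.0]
grip_width: 0.0565
```

```bash
python3 look.py w9.png long_ram_head long_ram short_ram ram_block; python3 -c "
from h import *
snap('side','s9.png')
a=cv2.imread('pics/s9.png')[140:340,170:310]; cv2.imwrite('pics/s9z.png',cv2.resize(a,None,fx=3,fy=3,interpolation=3))"
```

```text
t 10.9 [ 0.4303 -0.25    0.2386] [-3.1403e+00 -1.0000e-03  1.5685e+00]
long_ram_head [195.4 252.9] 0.56 [ 0.4281 -0.2494  0.1535]
long_ram [169.1 254.1] 0.67 [ 0.4287 -0.247   0.006 ]
ram_block [151.2 259.3] 0.7 [ 0.4362 -0.2222  0.    ]
```

View pics/w9.png

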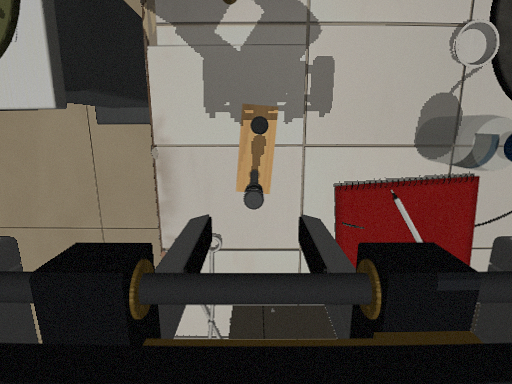

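View pics/s9z.png

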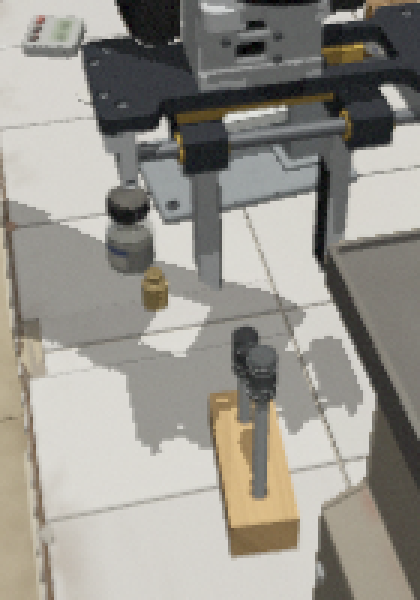

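carry_out([
  {"x": 0.05,"y": -0.07,"z": 0.6,"wx": 0,"wy": 0,"wz": 0,"jaw": 60},
  {"x": 0,"y": 0,"z": 1,"wx": 0,"wy": 0,"wz": 0,"jaw": 60},
  {"x": 0,"y": 0,"z": 1,"wx": 0,"wy": 0,"wz": 0,"jaw": 60},
  {"x": 0,"y": 0,"z": 1,"wx": 0,"wy": 0,"wz": 0,"jaw": 60},
  {"x": 0,"y": 0,"z": 1,"wx": 0,"wy": 0,"wz": 0,"jaw": 60},
  {"x": 0,"y": 0,"z": 0.6,"wx": 0,"wy": 0,"wz": 0,"jaw": 60},
  {"x": 0,"y": 0,"z": 0,"wx": 0,"wy": 0,"wz": 0,"jaw": 60},
  {"x": 0,"y": 0,"z": 0,"wx": 0,"wy": 0,"wz": 0,"jaw": 40},
])

```text
time_s: 11.87
ee_pos: [0.4291, -0.2485, 0.1356]
eef_rot: [-3.141, -0.0, 1.57]
force: [0.8, 0.6, 0.2]
grip_width: 0.0527
```

```bash
python3 look.py w10.png long_ram_head
```

```text
t 11.8667 [ 0.4291 -0.2485  0.1356] [-3.1412e+00 -3.0000e-04  1.5701e+00]
long_ram_head [237.1 254.1] 0.97 [ 0.4285 -0.2479  0.1535]
```

View pics/w10.png

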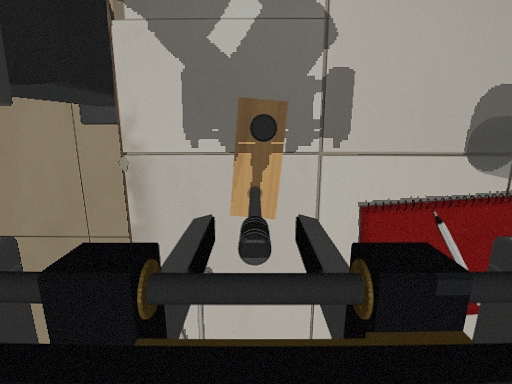

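carry_out([
  {"x": 0,"y": 0,"z": 0,"wx": 0,"wy": 0,"wz": 0,"jaw": 10},
  {"x": 0,"y": 0,"z": 0,"wx": 0,"wy": 0,"wz": 0,"jaw": 5},
  {"x": 0,"y": 0,"z": 0,"wx": 0,"wy": 0,"wz": 0,"jaw": 5},
  {"x": 0,"y": 0,"z": 0,"wx": 0,"wy": 0,"wz": 0,"jaw": 5},
  {"x": 0,"y": 0,"z": 0,"wx": 0,"wy": 0,"wz": 0,"jaw": 5},
  {"x": 0,"y": 0,"z": 0,"wx": 0,"wy": 0,"wz": 0,"jaw": 5},
  {"x": 0,"y": 0,"z": 0,"wx": 0,"wy": 0,"wz": 0,"jaw": 5},
  {"x": 0,"y": 0,"z": 0,"wx": 0,"wy": 0,"wz": 0,"jaw": 5},
], squeeze=40)

```text
time_s: 12.63
ee_pos: [0.4292, -0.2489, 0.1357]
eef_rot: [3.141, 0.0, 1.57]
force: [0.1, 0.2, 3.9]
grip_width: 0.017
```

carry_out([
  {"x": 0,"y": 0,"z": -0.3,"wx": 0,"wy": 0,"wz": 0,"jaw": 5},
  {"x": 0,"y": 0,"z": -0.5,"wx": 0,"wy": 0,"wz": 0,"jaw": 5},
  {"x": 0,"y": 0,"z": -0.5,"wx": 0,"wy": 0,"wz": 0,"jaw": 5},
  {"x": 0,"y": 0,"z": -0.7,"wx": 0,"wy": 0,"wz": 0,"jaw": 5},
  {"x": 0,"y": 0,"z": -1,"wx": 0,"wy": 0,"wz": 0,"jaw": 5},
  {"x": 0,"y": 0,"z": -1,"wx": 0,"wy": 0,"wz": 0,"jaw": 5},
  {"x": 0,"y": 0,"z": -1,"wx": 0,"wy": 0,"wz": 0,"jaw": 5},
  {"x": 0,"y": 0,"z": -1,"wx": 0,"wy": 0,"wz": 0,"jaw": 5},
  {"x": 0,"y": 0,"z": -1,"wx": 0,"wy": 0,"wz": 0,"jaw": 5},
  {"x": 0,"y": 0,"z": -0.5,"wx": 0,"wy": 0,"wz": 0,"jaw": 5},
])

```text
time_s: 13.47
ee_pos: [0.4294, -0.2489, 0.2887]
eef_rot: [3.139, 0.002, 1.57]
force: [0.1, 0.7, -1.2]
grip_width: 0.0173
```

```bash
python3 look.py w11.png long_ram_head long_ram; python3 -c "
from h import *
a=snap('side','s11.png')[60:340,150:350]; cv2.imwrite('pics/s11z.png',cv2.resize(a,None,fx=2.1,fy=2.1,interpolation=3))"
```

```text
t 13.4667 [ 0.4294 -0.2489  0.2887] [3.1387e+00 2.0000e-03 1.5698e+00]
long_ram_head [237.3 253.7] 0.57 [ 0.4281 -0.3108  0.1535]
long_ram [185.3 253.2] 0.81 [ 0.4272 -0.2809  0.006 ]
```

View pics/w11.png

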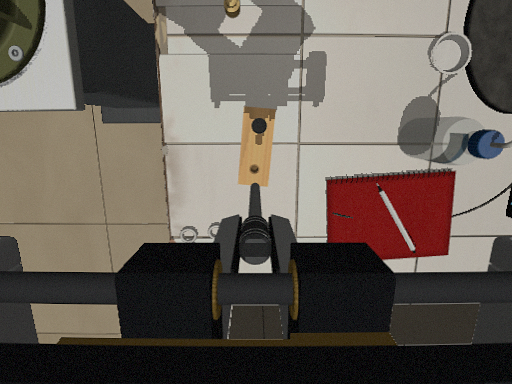

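View pics/s11z.png

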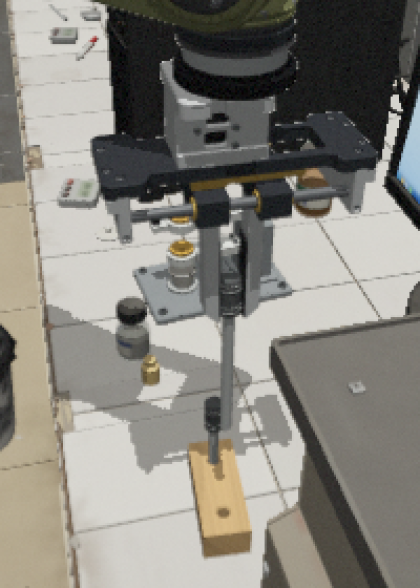

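carry_out([
  {"x": 0.4,"y": 0,"z": -0.5,"wx": 0,"wy": 0,"wz": 0,"jaw": 5},
  {"x": 0.8,"y": 0.1,"z": 0,"wx": 0,"wy": 0,"wz": 0,"jaw": 5},
  {"x": 1,"y": 0.1,"z": 0,"wx": 0,"wy": 0,"wz": 0,"jaw": 5},
  {"x": 1,"y": 0.1,"z": 0,"wx": 0,"wy": 0,"wz": 0,"jaw": 5},
  {"x": 1,"y": 0.1,"z": 0,"wx": 0,"wy": 0,"wz": 0,"jaw": 5},
  {"x": 1,"y": 0.1,"z": 0,"wx": 0,"wy": 0,"wz": 0,"jaw": 5},
  {"x": 1,"y": 0.1,"z": 0,"wx": 0,"wy": 0,"wz": 0,"jaw": 5},
  {"x": 1,"y": 0.1,"z": 0,"wx": 0,"wy": 0,"wz": 0,"jaw": 5},
  {"x": 1,"y": 0.1,"z": 0,"wx": 0,"wy": 0,"wz": 0,"jaw": 5},
  {"x": 1,"y": 0.1,"z": 0,"wx": 0,"wy": 0,"wz": 0,"jaw": 5},
  {"x": 1,"y": 0.1,"z": 0,"wx": 0,"wy": 0,"wz": 0,"jaw": 5},
])

```text
time_s: 14.58
ee_pos: [0.4489, -0.0433, 0.2953]
eef_rot: [-3.141, -0.0, 1.57]
force: [-0.3, -1.1, -0.8]
grip_width: 0.0173
```

carry_out([
  {"x": 1,"y": 0.1,"z": 0,"wx": 0,"wy": 0,"wz": 0,"jaw": 5},
  {"x": 1,"y": 0.1,"z": 0,"wx": 0,"wy": 0,"wz": 0,"jaw": 5},
  {"x": 1,"y": 0.2,"z": 0,"wx": 0,"wy": 0,"wz": 0,"jaw": 5},
  {"x": 1,"y": 0.2,"z": 0,"wx": 0,"wy": 0,"wz": 0,"jaw": 5},
  {"x": 1,"y": 0.2,"z": 0,"wx": 0,"wy": 0,"wz": 0,"jaw": 5},
  {"x": 1,"y": 0.2,"z": 0,"wx": 0,"wy": 0,"wz": 0,"jaw": 5},
  {"x": 0.7,"y": 0,"z": 0,"wx": 0,"wy": 0,"wz": 0,"jaw": 5},
  {"x": 0.4,"y": 0,"z": 0,"wx": 0,"wy": 0,"wz": 0,"jaw": 5},
  {"x": 0,"y": 0,"z": 0,"wx": 0,"wy": 0,"wz": 0,"jaw": 5},
  {"x": 0,"y": 0,"z": 0,"wx": 0,"wy": 0,"wz": 0,"jaw": 5},
])

```text
time_s: 15.42
ee_pos: [0.4692, 0.0972, 0.2953]
eef_rot: [-3.141, 0.0, 1.571]
force: [0.2, -0.5, -1.8]
grip_width: 0.0173
```

```bash
python3 look.py w12.png long_ram_head long_ram upper_bush knob_top; python3 -c "
from h import *
a=cv2.imread('pics/w12.png')[130:260,190:320]; cv2.imwrite('pics/w12z.png',cv2.resize(a,None,fx=4.5,fy=4.5,interpolation=3))
a=snap('side','s12.png')[60:260,150:350]; cv2.imwrite('pics/s12z.png',cv2.resize(a,None,fx=3,fy=3,interpolation=3))"
```

```text
t 15.4167 [0.4692 0.0972 0.2953] [-3.1411e+00  2.0000e-04  1.5705e+00]
long_ram_head [236.5 255.2] 0.9 [0.4692 0.0339 0.1535]
long_ram_head [142.1 254.5] 0.6 [0.4685 0.1433 0.1535]
long_ram [182.8 254.5] 0.73 [0.4682 0.0685 0.006 ]
upper_bush [146.7 256.8] 0.9 [0.4712 0.1364 0.128 ]
knob_top [149.6 227.5] 0.74 [0.4369 0.1334 0.132 ]
```

View pics/w12.png

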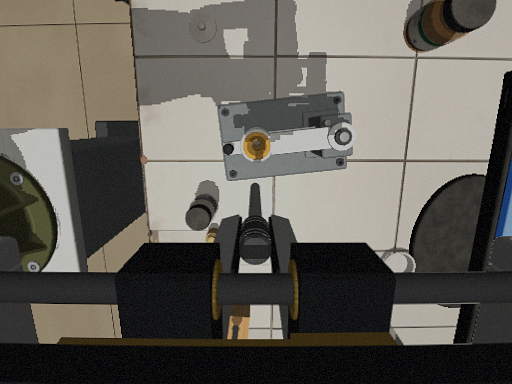

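View pics/s12z.png

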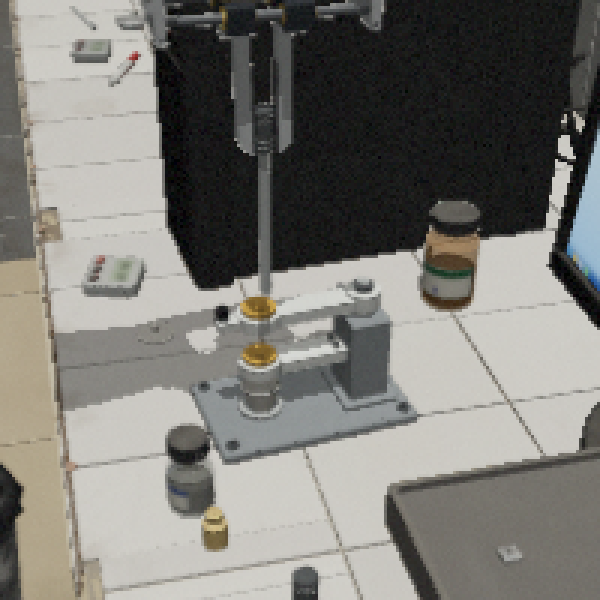

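```bash
python3 -c "
from h import *
print(at('wrist',(182.8,254.5),.1656),at('wrist',(146.7,256.8),.128),at('wrist',(146.0,257.0),.128))
print(proj('wrist',[[.4692,.0972,.1656],[.4705,.1365,.128]]))
a=cv2.imread('pics/w12.png')[120:260,200:320]; cv2.imwrite('pics/w12z.png',cv2.resize(a,None,fx=4.2,fy=4.2,interpolation=0))
"
```

```text
[0.46886823 0.10014411 0.1656    ] [0.47162424 0.13597877 0.128     ] [0.47186051 0.13679665 0.128     ]
[[185.46524134 254.8129274 ]
 [146.25632474 255.8459504 ]]
```

View pics/w12z.png

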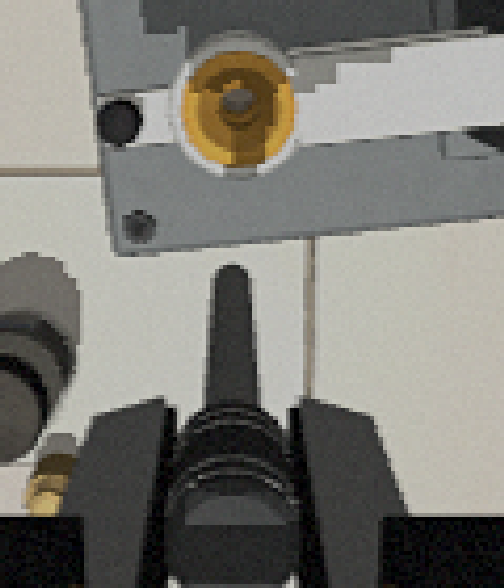

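carry_out([
  {"x": 0.5,"y": 0.05,"z": 0,"wx": 0,"wy": 0,"wz": 0,"jaw": 5},
  {"x": 0.8,"y": 0.05,"z": 0,"wx": 0,"wy": 0,"wz": 0,"jaw": 5},
  {"x": 0.6,"y": 0,"z": 0,"wx": 0,"wy": 0,"wz": 0,"jaw": 5},
  {"x": 0.1,"y": 0,"z": 0.3,"wx": 0,"wy": 0,"wz": 0,"jaw": 5},
  {"x": 0,"y": 0,"z": 0.4,"wx": 0,"wy": 0,"wz": 0,"jaw": 5},
  {"x": 0,"y": 0,"z": 0.4,"wx": 0,"wy": 0,"wz": 0,"jaw": 5},
  {"x": 0,"y": 0,"z": 0.3,"wx": 0,"wy": 0,"wz": 0,"jaw": 5},
  {"x": 0,"y": 0,"z": 0,"wx": 0,"wy": 0,"wz": 0,"jaw": 5},
  {"x": 0,"y": 0,"z": 0,"wx": 0,"wy": 0,"wz": 0,"jaw": 5},
])

```text
time_s: 16.47
ee_pos: [0.4714, 0.1368, 0.2671]
eef_rot: [-3.141, 0.0, 1.569]
force: [0.3, -0.5, -1.2]
grip_width: 0.0172
```

```bash
python3 look.py w13.png long_ram upper_bush knob_top; python3 -c "
from h import *
a=cv2.imread('pics/w13.png')[130:260,190:320]; cv2.imwrite('pics/w13z.png',cv2.resize(a,None,fx=4,fy=4,interpolation=3))
a=snap('side','s13.png')[60:260,150:350]; cv2.imwrite('pics/s13z.png',cv2.resize(a,None,fx=3,fy=3,interpolation=3))"
```

```text
t 16.4667 [0.4714 0.1368 0.2671] [-3.1409e+00  2.0000e-04  1.5693e+00]
long_ram [187.3 256.2] 0.82 [0.473  0.1067 0.006 ]
upper_bush [185.7 258.6] 0.98 [0.4753 0.1351 0.128 ]
knob_top [186.6 225.4] 0.78 [0.4386 0.135  0.132 ]
knob_top [236.4 254.5] 0.28 [0.4706 0.0764 0.132 ]
```

View pics/w13z.png

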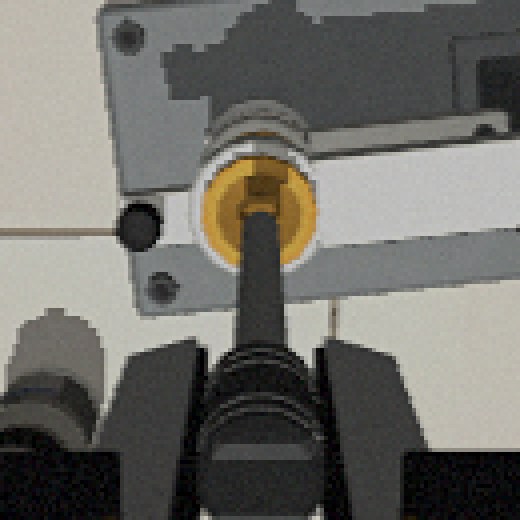

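View pics/s13z.png

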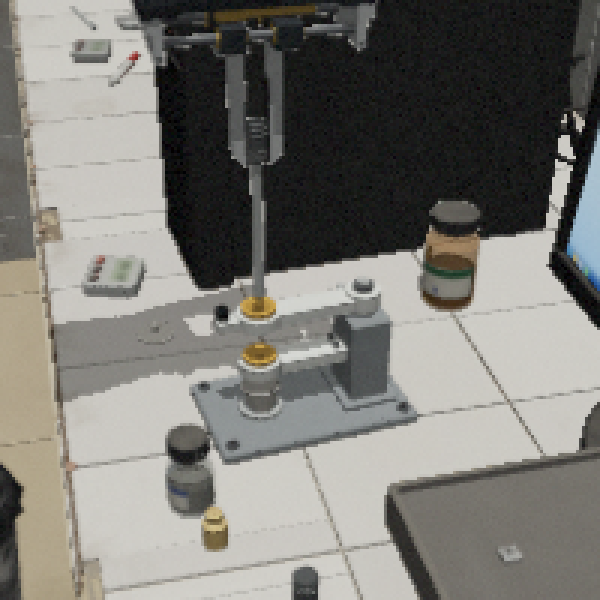

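carry_out([
  {"x": 0,"y": 0,"z": 0.2,"wx": 0,"wy": 0,"wz": 0,"jaw": 5},
  {"x": 0,"y": 0,"z": 0.2,"wx": 0,"wy": 0,"wz": 0,"jaw": 5},
  {"x": 0,"y": 0,"z": 0.2,"wx": 0,"wy": 0,"wz": 0,"jaw": 5},
  {"x": 0,"y": 0,"z": 0.2,"wx": 0,"wy": 0,"wz": 0,"jaw": 5},
  {"x": 0,"y": 0,"z": 0,"wx": 0,"wy": 0,"wz": 0,"jaw": 5},
  {"x": 0,"y": 0,"z": 0,"wx": 0,"wy": 0,"wz": 0,"jaw": 5},
])

```text
time_s: 17.22
ee_pos: [0.4714, 0.1372, 0.2512]
eef_rot: [-3.141, 0.0, 1.57]
force: [0.0, 0.3, -1.3]
grip_width: 0.0171
```

carry_out([
  {"x": 0,"y": 0,"z": 0.15,"wx": 0,"wy": 0,"wz": 0,"jaw": 5},
  {"x": 0,"y": 0,"z": 0.15,"wx": 0,"wy": 0,"wz": 0,"jaw": 5},
  {"x": 0,"y": 0,"z": 0.15,"wx": 0,"wy": 0,"wz": 0,"jaw": 5},
  {"x": 0,"y": 0,"z": 0,"wx": 0,"wy": 0,"wz": 0,"jaw": 5},
])

```text
time_s: 17.55
ee_pos: [0.4713, 0.1371, 0.2417]
eef_rot: [-3.141, 0.0, 1.57]
force: [-0.1, -0.2, -1.8]
grip_width: 0.0171
```

In the bore freely (tip ≈ 0.112). Continue.

carry_out([
  {"x": 0,"y": 0,"z": 0.25,"wx": 0,"wy": 0,"wz": 0,"jaw": 5},
  {"x": 0,"y": 0,"z": 0.25,"wx": 0,"wy": 0,"wz": 0,"jaw": 5},
  {"x": 0,"y": 0,"z": 0.25,"wx": 0,"wy": 0,"wz": 0,"jaw": 5},
  {"x": 0,"y": 0,"z": 0.25,"wx": 0,"wy": 0,"wz": 0,"jaw": 5},
  {"x": 0,"y": 0,"z": 0.25,"wx": 0,"wy": 0,"wz": 0,"jaw": 5},
  {"x": 0,"y": 0,"z": 0.25,"wx": 0,"wy": 0,"wz": 0,"jaw": 5},
  {"x": 0,"y": 0,"z": 0,"wx": 0,"wy": 0,"wz": 0,"jaw": 5},
])

```text
time_s: 18.13
ee_pos: [0.4711, 0.1371, 0.2113]
eef_rot: [-3.14, 0.0, 1.57]
force: [0.5, 0.3, -1.8]
grip_width: 0.017
```

carry_out([
  {"x": 0,"y": 0,"z": 0.2,"wx": 0,"wy": 0,"wz": 0,"jaw": 5},
  {"x": 0,"y": 0,"z": 0.2,"wx": 0,"wy": 0,"wz": 0,"jaw": 5},
  {"x": 0,"y": 0,"z": 0.2,"wx": 0,"wy": 0,"wz": 0,"jaw": 5},
  {"x": 0,"y": 0,"z": 0.2,"wx": 0,"wy": 0,"wz": 0,"jaw": 5},
  {"x": 0,"y": 0,"z": 0,"wx": 0,"wy": 0,"wz": 0,"jaw": 5},
])

```text
time_s: 18.55
ee_pos: [0.4712, 0.1371, 0.1955]
eef_rot: [-3.14, 0.0, 1.57]
force: [-0.0, 0.8, -2.2]
grip_width: 0.0174
```

carry_out([
  {"x": 0,"y": 0,"z": 0.2,"wx": 0,"wy": 0,"wz": 0,"jaw": 5},
  {"x": 0,"y": 0,"z": 0.2,"wx": 0,"wy": 0,"wz": 0,"jaw": 5},
  {"x": 0,"y": 0,"z": 0.2,"wx": 0,"wy": 0,"wz": 0,"jaw": 5},
  {"x": 0,"y": 0,"z": 0.2,"wx": 0,"wy": 0,"wz": 0,"jaw": 5},
  {"x": 0,"y": 0,"z": 0.2,"wx": 0,"wy": 0,"wz": 0,"jaw": 5},
  {"x": 0,"y": 0,"z": 0,"wx": 0,"wy": 0,"wz": 0,"jaw": 5},
])

```text
time_s: 19.05
ee_pos: [0.4712, 0.1371, 0.1755]
eef_rot: [-3.14, 0.0, 1.57]
force: [-0.8, 0.8, -1.3]
grip_width: 0.017
```

carry_out([
  {"x": 0,"y": 0,"z": 0.2,"wx": 0,"wy": 0,"wz": 0,"jaw": 5},
  {"x": 0,"y": 0,"z": 0.2,"wx": 0,"wy": 0,"wz": 0,"jaw": 5},
  {"x": 0,"y": 0,"z": 0.2,"wx": 0,"wy": 0,"wz": 0,"jaw": 5},
  {"x": 0,"y": 0,"z": 0.2,"wx": 0,"wy": 0,"wz": 0,"jaw": 5},
  {"x": 0,"y": 0,"z": 0,"wx": 0,"wy": 0,"wz": 0,"jaw": 5},
  {"x": 0,"y": 0,"z": 0,"wx": 0,"wy": 0,"wz": 0,"jaw": 5},
  {"x": 0,"y": 0,"z": 0,"wx": 0,"wy": 0,"wz": 0,"jaw": 5},
])

```text
time_s: 19.63
ee_pos: [0.4716, 0.1372, 0.1606]
eef_rot: [3.141, -0.0, 1.57]
force: [-0.6, -0.1, -1.7]
grip_width: 0.0172
```

```bash
python3 look.py w14.png long_ram_head upper_bush; python3 -c "
from h import *
a=snap('side','s14.png')[60:260,150:350]; cv2.imwrite('pics/s14z.png',cv2.resize(a,None,fx=3,fy=3,interpolation=3))
m=ctrl.mark_of('side','long_ram_head'); print(m); print(proj('side',[[.4708,.137,.029+.1475],[.4708,.137,.128],[.4708,.137,.029+.130],[.4708,.137,.029+.165]])); o=ctrl.get_obs(); print(o['joint_vel'],o['force'],o['moment'])"
```

```text
t 19.6333 [0.4716 0.1372 0.1606] [ 3.1414 -0.      1.5698]
long_ram_head [233.7 251.8] 0.8 [0.4693 0.1302 0.1535]
upper_bush [214.1 257.2] 0.74 [0.4731 0.136  0.128 ]
upper_bush [184.3 254.9] 0.56 [0.4714 0.1591 0.128 ]
[{'position': [145.7, 237.1], 'conf': 0.63}]
[[145.95891311 235.44320879]
 [161.67494648 235.82503255]
 [151.74232541 235.58360883]
 [140.042956   235.29972247]]
[ 0.00118007  0.00285728  0.0009745  -0.00043987  0.00020311  0.00066169] [-0.27629001 -0.55933249 -0.92783958] [-0.02101324 -0.05577988 -0.00880701]
```

View pics/s14z.png

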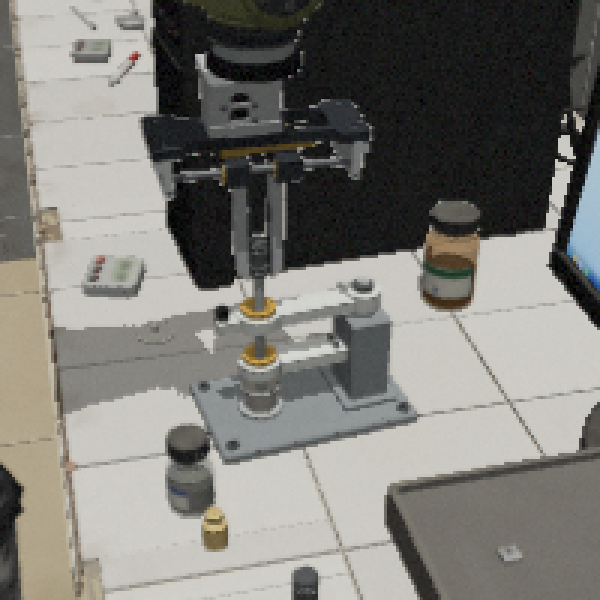

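View pics/w14.png

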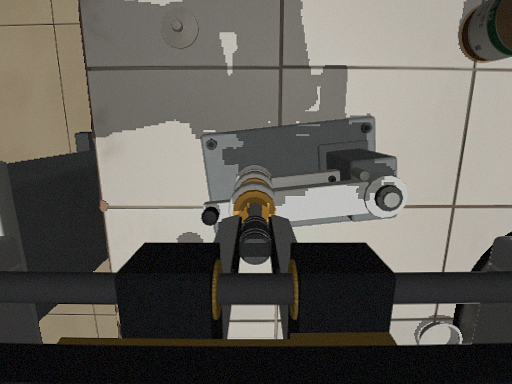

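carry_out([
  {"x": 0,"y": 0,"z": 0.1,"wx": 0,"wy": 0,"wz": 0,"jaw": 5},
  {"x": 0,"y": 0,"z": 0,"wx": 0,"wy": 0,"wz": 0,"jaw": 5},
  {"x": 0,"y": 0,"z": 0,"wx": 0,"wy": 0,"wz": 0,"jaw": 5},
  {"x": 0,"y": 0,"z": 0,"wx": 0,"wy": 0,"wz": 0,"jaw": 5},
  {"x": 0,"y": 0,"z": 0,"wx": 0,"wy": 0,"wz": 0,"jaw": 5},
  {"x": 0,"y": 0,"z": 0,"wx": 0,"wy": 0,"wz": 0,"jaw": 5},
])

```text
time_s: 20.38
ee_pos: [0.4715, 0.1372, 0.1585]
eef_rot: [3.142, -0.0, 1.57]
force: [1.3, -0.1, -1.7]
grip_width: 0.0171
```

```bash
python3 -c "
from h import *
o=ctrl.get_obs(); print(o['time_s'],o['ee_pos'],np.abs(o['joint_vel']).max(),o['force'],o['grip_width']); print(ctrl.hand_in())"
```

```text
20.3833 [0.47152697 0.13718303 0.15848375] 0.0012220398193295396 [ 1.26475226 -0.13270044 -1.65601856] 0.01712636902367071
the job is handed in; nothing more can be done
None
```

I swung the upper guide arm to its stop, drew the long ram from the block and lowered it through both bushings. I handed in at 20.4 s, still gripping it at 40 N; no verdict was reported.

- **Ram height:** the tip works out at about 29 mm above the bench, from the tool height and the grasp. The side camera's mark on the ram head agreed to within a pixel for height and two pixels sideways. I did not see the tip inside the crucible directly.
- **Fit:** the tool stood within about 1.5 mm of the guide axis. There was no rise in vertical force on the way down, so I saw no sign of contact with the bushings or the crucible. The arm was at rest.
- **Guide arm:** it met its stop at about 34 N of push, and in the pictures it lined up with the base plate. I could not read the joint angle itself.
- **Surroundings:** the last pictures showed the bottle, weight, lid and short ram standing where they had been.
- **Disagreements:** some network marks were off, such as the wrist camera's reading of the upper bushing with the ram in it (about 2 mm) and a few low-confidence duplicates. I set these aside in favour of the pictures.

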